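# Load the decanter caddy, twist it off its bayonet bracket and hold it out level

### The job

Stand the steel chilling rod end-down in the tube of the decanter caddy and let go of it. Then take the caddy by its handle bar, turn it a quarter turn counter-clockwise (seen from above) in the bayonet socket to unlock it, lift it straight up by about 10 cm and finish while still holding it there, level and at that turned angle, with the rod still home in its tube. The loose glass ball must stay inside the dark ring in the middle of the dish all the time, the caddy must stay level, and the corkscrew, crown caps and jar grip are to be left alone.

Things in the scene. Friction and masses are not known exactly. Their poses are not given: they have to be found in the camera images.
- rod_center (a point): Centre (half-way up) of the loose steel chilling rod: 16 mm diameter, 130 mm long, about 60 g, blue band near its top, chamfered foot. It starts upright in the wooden block with its top 85 mm above the block. z is its long axis.
- block: Fixed wooden drip block 70 x 70 x 50 mm high with one hole 45 mm deep in the middle that holds the rod at the start. Origin at the centre of its underside, on the work surface.
- caddy_bar (a point): Centre of the olive-green handle bar of the loose chrome caddy (0.5 kg, nearly balanced). Bar 138 mm long (x, pointing to the rod tube), 12 mm wide (y), 14 mm high (z), on end posts 61-69 mm from its middle; below its middle only the ball. Dish 122 mm across, rim 22 mm above the dish's underside, which is 88 mm below this point.
- tube_mouth (a point): Centre of the open top of the rod tube on the caddy, 88 mm from the bar's middle along the bar and 33 mm below it. Inner diameter 22 mm, outer 28 mm, 50 mm deep. Its axis is the caddy's z.
- rod_home (a point): Where the rod's centre is when it stands fully home in the tube: 15 mm above the tube's mouth on its axis (rod top 40 mm above the top of the handle bar). Fixed to the caddy.
- dish_centre (a point): Where the ball's centre is when it rests in the middle of the caddy's dish, 64 mm below the middle of the bar. The dish is a shallow 3 degree cone, so it must be kept level and moved smoothly; the dark ring on it has a radius of 25 mm. Fixed to the caddy.
- ball_center (a point): Centre of the loose amber glass ball, 36 mm diameter, 60 g, that rolls freely in the dish.
- socket: Fixed white bayonet socket, 84 mm square; origin at the centre of its top face (62 mm up), where the dish's underside rests; z = twist axis. Caddy foot with two lugs hangs 26 mm into it. At the start caddy x = socket x (locked). Turned 90 degrees counter-clockwise from above (6 degrees either way) it lifts out. Stops 7 degrees past either end; sideways play 2 mm; turns with slight friction.
- caddy: The caddy as a whole; origin at the centre of the dish's underside, axes as caddy_bar.
- rod: The rod; origin at the centre of its lower end.
- corkscrew: Bystander: smoky-grey plastic lever-pull corkscrew lying down, about 190 x 55 x 26 mm, long along x. Origin under its body.
- cap0: Bystander: gold crown cap, 31 mm across, 6 mm high.
- cap1: Bystander: gold crown cap, 31 mm across, 6 mm high.
- jargrip: Bystander: olive-green bakelite jar grip, 84 mm across, 30 mm high.
- bracket: Fixed white steel wall bracket: a plate 100 x 70 mm on the face of the tiled ledge (ledge 88 mm high, jars on it up to 210 mm) and an arm to the socket. Origin on the ledge's face at the work surface, 150 mm beyond the socket's axis in x.
Mind the look-alikes: they are no part of the job. Several things look just like the rod: the one meant starts farthest from the robot's base.

How it is judged:
On the way, in this order (a step that is already met when the one before it is completed fails the run):
1. the rod stands home in the caddy's tube, let go, with the caddy still locked in the socket (distance between rod_center and rod_home below 0.012 m and angle between the z axis of rod and the z axis of caddy, either way round below 0.2 rad and contact force between the fingers and rod below 0.1 N and angle between the x axis of caddy and the x axis of socket, either way round below 0.4 rad), for 0.2 s.
2. the caddy is turned a quarter turn, still seated in the socket (angle between the x axis of caddy and the x axis of socket, either way round above 1.35 rad and z of caddy in the frame of socket below 0.015 m and horizontal distance between caddy and socket below 0.01 m), for 0.1 s.
At the end, for the whole second after the job is handed in: Fingers hold the caddy still, level (0.12 rad), 60-170 mm above its seat, within 40 mm of the socket's axis, a quarter turn (0.27 rad) from its locked angle, clear of the socket; ball within 25 mm of the dish's middle; rod home in its tube (12 mm, 0.2 rad), not touched (z of caddy in the frame of socket between 0.06 and 0.17 m and horizontal distance between caddy and socket below 0.04 m and angle between the x axis of caddy and the x axis of socket, either way round above 1.3 rad and angle between caddy's own z axis and vertical below 0.12 rad and distance between ball_center and dish_centre below 0.025 m and distance between rod_center and rod_home below 0.012 m and angle between the z axis of rod and the z axis of caddy, either way round below 0.2 rad and contact force between the fingers and caddy above 2 N and contact force between caddy and socket below 0.1 N and contact force between the fingers and rod below 0.1 N and linear speed of caddy below 0.03 m/s); the arm keeps its last pose, push and grip.
It fails at once if the ball left the dark ring in the middle of the dish (distance between ball_center and dish_centre above 0.025 m).
It fails at once if the caddy was tipped (angle between caddy's own z axis and vertical above 0.2 rad).
It fails at once if a bystander was disturbed (distance of any of corkscrew, cap0, cap1, jargrip from where it was at the start of the episode above 0.02 m).
It also fails if it takes over 51 s, if anything falls off the work surface, if the arm or the gripper's body presses on something with over 40 N, if the wrist force passes 120 N, or if a joint passes its speed limit or range.

### The arm

A 6-joint arm with a two-finger parallel gripper is mounted at the origin on the work surface. World frame = base frame: x ahead of the robot, y to its left, z up, the work surface at z = 0. Lengths are in m, angles in rad, forces in N, time in s.
With the tool pointing down it reaches from about 0.35 to 0.875 m from the base axis. Payload 15.5 kg.
Tool frame: the origin (TCP) lies at the very end of the fingers, on their centre line; the grasp point (between the pads) lies 19 mm behind it; z points along the fingers, y is the direction in which the jaws open and shut (so a half turn about z gives the same grasp; the last joint's range is limited). The gripper opens to 85 mm and grips with 20 to 120 N. Pads are 22 mm wide; open, the fingers measure 114 mm over their backs; the gripper's body (76 mm by 85 mm) begins 54 mm behind the grasp point. The pads swing forward as they close: fully open they stand 13 mm farther back than shut.
Start: joints at [-1.284, 0.494, 1.345, -0, 1.302, -0.096], TCP at [0.233, -0.58, 0.231] pointing down, gripper open.
Joint ranges: [-2.91, 2.91], [-0.82, 2.16], [0.22, 2.67], [-1.22, 4.37], [0.12, 2.79], [-3.08, 3.08]. Speed limits (rad/s): [1.89, 1.89, 2.57, 3.01, 3.01, 3.01].

### API

Orientations are given as a unit quaternion [w, x, y, z].
In Python, from rig import * gives the robot as it stands. Calls block until the motion is done:
- move_pose(position, orientation): joint-space move of the TCP to a pose.
- move_l(position, orientation=None, max_speed=0.15, stop_force=None): straight line of the TCP; orientation=None keeps the orientation; max_speed is the mean speed in m/s. With stop_force (N) it stops when the force on the tool has changed by that much, and returns True; else False.
- goto_joints(angles): joint-space move.
- gripper_to(opening, newtons=None): finger opening in m; newtons is the grip in N (None keeps the last); returns when the fingers have stopped.
- wait(seconds).
- inverse_kinematics(position, orientation): joint angles nearest the present ones, or None.
- read_state(): the state.
- snapshot(name): name is "scene" or "top"; returns a dict with "frame" (480x640x3 uint8, red, green, blue), "range_z" (480x640 float32, m along the optical axis (not along the pixel's ray), 0 where there is no reading), "fx", "fy", "cx", "cy" (pixels), "eye" and "rotation" of the camera in the world. Camera axes: x right, y up, looking along -z (the intrinsics and any distortion apply to the point x, -y, -z); pixel columns grow to the right and rows downward; lengths in m; the calibration is good to about 2 mm. A picture is of the moment at which its call begins.
A pose or a line that the arm cannot do raises IKError and nothing moves.
- hand_in(): hands the job in, once; it reports no verdict.
Trained networks look in the newest picture that a camera, given by its name, has taken for a name from the list of things; names that differ only in an ending like _2 or _b are one class to them, and where a whole thing is asked for, a point or a joint stands for the part that bears it (a point fixed in the world has none). Each returns a list of dicts, best first, with "score" (0 to 1); they miss things now and then, are a little off and sometimes report something else, mostly with a low value. They report only what shows in the picture. A call takes as long as a camera call. They do not tell look-alikes from the thing itself.
- spot_in(camera, name): "box" ([left, top, right, bottom] in pixels, round what is visible of it).
- silhouettes(camera, name): "pixels" (480x640 bool, what is visible of it) and "box" ([left, top, right, bottom] in pixels, round what is visible of it).
- tip_of(camera, name): "at" ([column, row] in pixels: a listed point, or the origin of a listed thing).
The state is a dict: "time": time; "qpos": joint angles; "dq": joint speeds; "joint_torque": joint torques, N m; "ee_pos": TCP position; "orientation": TCP orientation; "wrist_force": force on the tool from outside, world axes, zero at the start; "torque": the same for the moment, N m; "finger_gap": finger opening in m.
Only numpy, scipy, OpenCV 4.12 (cv2) and the standard library are available. Lean on these libraries where they do the work, as an engineer would, in place of code of your own. Each camera call takes 0.05 s, during which the arm holds its last target.

## Working session

There is one attempt and no reset: what is moved stays moved. The work goes in short steps, each a Python script; the robot and the scene stay as the last script left them, time stands still between calls to the robot, and variables do not carry over. Pictures are saved under pics/ and viewed, and the job is handed in when it is done.

```bash
ls; mkdir -p pics; cat > h.py <<'E'
from rig import *
import numpy as np, cv2
def save(s,n):
    cv2.imwrite('pics/'+n+'.png',cv2.cvtColor(s['frame'],cv2.COLOR_RGB2BGR))
def pt(s,u,v,d):
    x=(u-s['cx'])/s['fx']*d; y=(v-s['cy'])/s['fy']*d
    return np.array(s['eye'])+np.array(s['rotation'])@np.array([x,-y,-d])
def ptz(s,u,v,z):
    r=np.array(s['rotation'])@np.array([(u-s['cx'])/s['fx'],-(v-s['cy'])/s['fy'],-1])
    e=np.array(s['eye']); return e+r*(z-e[2])/r[2]
def cloud(s):
    v,u=np.mgrid[0:480,0:640]; d=s['range_z']
    c=np.stack([(u-s['cx'])/s['fx']*d,-(v-s['cy'])/s['fy']*d,-d],-1)
    return c@np.array(s['rotation']).T+np.array(s['eye'])
def proj(s,p):
    c=np.array(s['rotation']).T@(np.array(p)-np.array(s['eye']))
    return np.array([s['cx']+s['fx']*c[0]/-c[2], s['cy']+s['fy']*-c[1]/-c[2]])
E
python3 - <<'E'
from h import *
for n in ['scene','top']:
    s=snapshot(n); save(s,n+'0')
    print(n,s['fx'],s['fy'],s['cx'],s['cy'],s['eye'],np.round(s['rotation'],3).tolist(),[k for k in s])
    C=cloud(s)
    for t in ['rod_center','caddy_bar','tube_mouth','ball_center','socket','block','corkscrew','cap0','jargrip','bracket']:
        for r in tip_of(n,t)[:5]:
            u,v=r['at']; ui,vi=int(round(u)),int(round(v))
            print(t,round(r['score'],2),np.round(r['at'],1),np.round(C[vi,ui],3) if 0<=vi<480 and 0<=ui<640 else '')
print(read_state())
E
```

```text
pics
scene 614.2216461983169 614.2216461983169 326.67861006506496 239.6103860969025 [ 1.41914162 -0.53217467  0.77586557] [0.763, 0.409, 0.236, 0.442] ['frame', 'range_z', 'fx', 'fy', 'cx', 'cy', 'eye', 'rotation']Traceback (most recent call last):
  File "<stdin>", line 5, in <module>
  File "h.py", line 14, in cloud
    return c@np.array(s['rotation']).T+np.array(s['eye'])
           ~^~~~~~~~~~~~~~~~~~~~~~~~~~
ValueError: matmul: Input operand 1 has a mismatch in its core dimension 0, with gufunc signature (n?,k),(k,m?)->(n?,m?) (size 4 is different from 3)
```

```bash
python3 - <<'E'
t=open('h.py').read()
t=t.replace("np.array(s['rotation'])","RM(s)").replace("def save","from scipy.spatial.transform import Rotation as R\ndef RM(s):\n    w,x,y,z=s['rotation']; return R.from_quat([x,y,z,w]).as_matrix()\ndef save",1)
open('h.py','w').write(t)
E
python3 - <<'E'
from h import *
for n in ['scene','top']:
    s=snapshot(n); save(s,n+'0')
    print(n,s['fx'],s['fy'],s['cx'],s['cy'],s['eye'])
    C=cloud(s)
    for t in ['rod_center','caddy_bar','tube_mouth','ball_center','socket','block','corkscrew','cap0','jargrip','bracket']:
        for r in tip_of(n,t)[:5]:
            u,v=r['at']; ui,vi=int(round(u)),int(round(v))
            print(t,round(r['score'],2),np.round(r['at'],1),np.round(C[vi,ui],3) if 0<=vi<480 and 0<=ui<640 else '')
print(read_state())
E
```

```text
scene 614.2216461983169 614.2216461983169 326.67861006506496 239.6103860969025 [ 1.41914162 -0.53217467  0.77586557]
rod_center 0.93 [225.7 272.9] [ 0.48 -0.22  0.05]
rod_center 0.88 [233.1 247. ] [ 0.435 -0.184  0.073]
rod_center 0.78 [203.2 256.4] [ 0.427 -0.246  0.067]
rod_center 0.63 [171.7 246.7] [ 0.366 -0.29   0.067]
rod_center 0.24 [264.5 269.8] [ 0.457 -0.129  0.008]
caddy_bar 0.74 [425.1 204.2] [0.603 0.163 0.158]
tube_mouth 0.56 [379.3 219.3] [0.538 0.1   0.107]
ball_center 0.82 [419.9 233.9] [0.612 0.151 0.096]
block 0.92 [226.  302.4] [ 0.548 -0.249  0.037]
corkscrew 0.61 [438.  212.9] [0.478 0.312 0.027]
cap0 0.59 [263.2 269.5] [ 0.453 -0.13   0.006]
cap0 0.42 [338.1 244.7] [0.454 0.053 0.009]
jargrip 0.83 [143.7 354. ] [ 0.601 -0.421  0.03 ]
top 617.0713918515112 617.0713918515112 309.05077794009867 241.43259616717145 [0.34149972 0.00198616 1.3010541 ]
rod_center 0.58 [446.1 345.1] [ 0.363 -0.277  0.098]
rod_center 0.51 [429.1 316. ] [ 0.417 -0.24   0.13 ]
rod_center 0.48 [419.8 272.4] [ 0.505 -0.231  0.103]
rod_center 0.44 [394.1 314. ] [ 0.421 -0.173  0.129]
caddy_ba
[... 621 characters left out ...]
{'time': 1.15, 'qpos': array([-1.28449288e+00,  4.93590112e-01,  1.34548451e+00,  1.88490993e-05,
        1.30249702e+00, -9.54852267e-02]), 'dq': array([-1.33001437e-04, -3.09289604e-07,  8.38990590e-04,  2.49951480e-05,
       -8.56583222e-04,  1.16496135e-03]), 'joint_torque': array([ 3.37116326e-03, -8.82032561e+01, -3.84250259e+01, -3.60102126e-05,
        9.94596630e-04, -2.06837819e-05]), 'ee_pos': array([ 0.23288359, -0.58000401,  0.23128837]), 'orientation': array([9.59068910e-06, 9.81835413e-01, 1.89734609e-01, 1.00467390e-05]), 'wrist_force': array([-1.14067168, -0.71840957,  0.07283884]), 'torque': array([ 0.02030823, -0.00319385,  0.0342763 ]), 'finger_gap': 0.08561838141088916}
```

View pics/scene0.png

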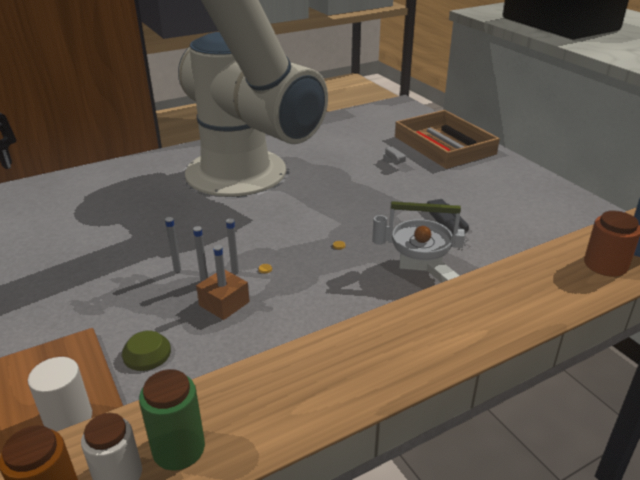

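View pics/top0.png

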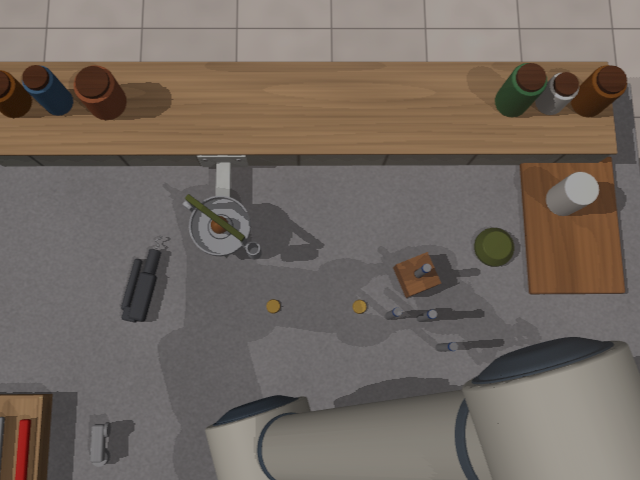

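```bash
python3 - <<'E'
from h import *
S={n:snapshot(n) for n in ['scene','top']}
for n,(a,b,c,d) in {'scene':(360,190,490,290),'top':(170,150,300,280)}.items():
    cv2.imwrite(f'pics/{n}_cad.png',cv2.resize(cv2.cvtColor(S[n]['frame'][b:d,a:c],cv2.COLOR_RGB2BGR),None,fx=5,fy=5,interpolation=cv2.INTER_CUBIC))
a,b,c,d=380,250,470,360
im=cv2.resize(cv2.cvtColor(S['top']['frame'][b:d,a:c],cv2.COLOR_RGB2BGR),None,fx=4.5,fy=4.5,interpolation=cv2.INTER_CUBIC)
a,b,c,d=160,210,250,320
im2=cv2.resize(cv2.cvtColor(S['scene']['frame'][b:d,a:c],cv2.COLOR_RGB2BGR),None,fx=4.4,fy=4.5,interpolation=cv2.INTER_CUBIC)
cv2.imwrite('pics/rods.png',np.hstack([im,im2[:im.shape[0]]]))
for n,s in S.items():
    C=cloud(s); hsv=cv2.cvtColor(s['frame'],cv2.COLOR_RGB2HSV)
    ol=(hsv[...,0]>22)&(hsv[...,0]<48)&(hsv[...,1]>100)&(C[...,2]>.12)&(C[...,0]<.7)&(C[...,1]>0)
    P=C[ol]; print(n,'bar',len(P),np.round(np.percentile(P,[2,50,98],axis=0),3).tolist())
    q=P[P[:,2]>np.median(P[:,2])-.01]; m=q.mean(0); w,V=np.linalg.eigh(np.cov((q-m)[:,:2].T)); 
    pr=(q-m)[:,:2]@V[:,1]; print(' axis',V[:,1],np.degrees(np.arctan2(V[1,1],V[0,1])),m, pr.min(),pr.max(), 'mid',m[:2]+V[:,1]*(np.percentile(pr,1)+np.percentile(pr,99))/2)
    bl=(hsv[...,0]>105)&(hsv[...,0]<130)&(hsv[...,1]>90)&(C[...,2]>.05)&(C[...,1]<-.1)&(C[...,0]<.7)
    k,l,st,ce=cv2.connectedComponentsWithStats(bl.astype(np.uint8))
    for i in range(1,k):
        if st[i,4]>5: P=C[l==i]; print(' blue',st[i],np.round(ce[i],1),np.round(np.median(P,axis=0),3),P[:,2].max())
    bt=(abs(C[...,2]-.05)<.008)&(C[...,0]>.4)&(C[...,0]<.6)&(C[...,1]>-.3)&(C[...,1]<-.15)&(hsv[...,1]>90)&(hsv[...,0]<20)
    P=C[bt]; print(' block',len(P),P.mean(0),cv2.minAreaRect((P[:,:2]*1000).astype(np.float32)))
E
```

```text
scene bar 159 [[0.568, 0.112, 0.155], [0.609, 0.168, 0.158], [0.645, 0.212, 0.16]]
 axis [0.59876161 0.8009273 ] 53.218744328355264 [0.60916489 0.16576012 0.15773802] -0.07093392149284641 0.06098512307920263 mid [0.606381   0.16203628]
 blue [166 221   8   6  38] [169.5 223.7] [ 0.366 -0.287  0.123] 0.1294336860042713
 blue [227 223   8   5  30] [230.2 225.3] [ 0.432 -0.185  0.124] 0.12888862682413582
 blue [194 231   8   5  32] [197.7 233.2] [ 0.427 -0.25   0.122] 0.1285648630111339
 blue [215 250   7   6  33] [218.1 252.6] [ 0.516 -0.243  0.128] 0.134109377297423
 block 849 [ 0.51664377 -0.24388705  0.04991207] ((507.8182373046875, -241.41082763671875), (76.45325469970703, 72.48320007324219), 21.129926681518555)
top bar 394 [[0.563, 0.113, 0.154], [0.602, 0.165, 0.159], [0.644, 0.218, 0.164]]
 axis [-0.73665273 -0.67627121] -137.44705509387327 [0.59996306 0.16382156 0.17660777] -0.07243961762612235 0.2998423439182036 mid [0.51511238 0.08592588]
 blue [422 268   5   5   9] [423.4 270.6] [ 0.503 -0.232  0.13 ] 0.13305956784867012
 blue [427 313   5   6   9] [428.3 315.9] [ 0.418 -0.24   0.12 ] 0.12697807091347735
 blue [448 343   3   8   9] [448.7 346.7] [ 0.359 -0.276  0.12 ] 0.1253981013788945
 block 1013 [ 0.50726106 -0.23548167  0.0518588 ] ((508.9225158691406, -237.5335235595703), (70.53534698486328, 70.44699096679688), 21.47038459777832)
```

View pics/scene_cad.png

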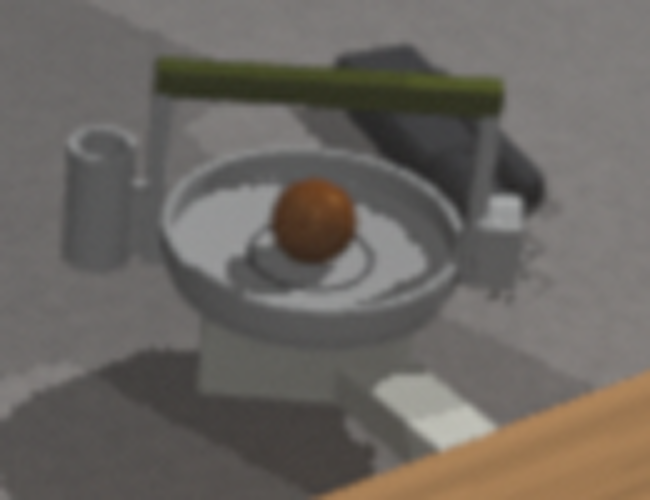

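View pics/top_cad.png

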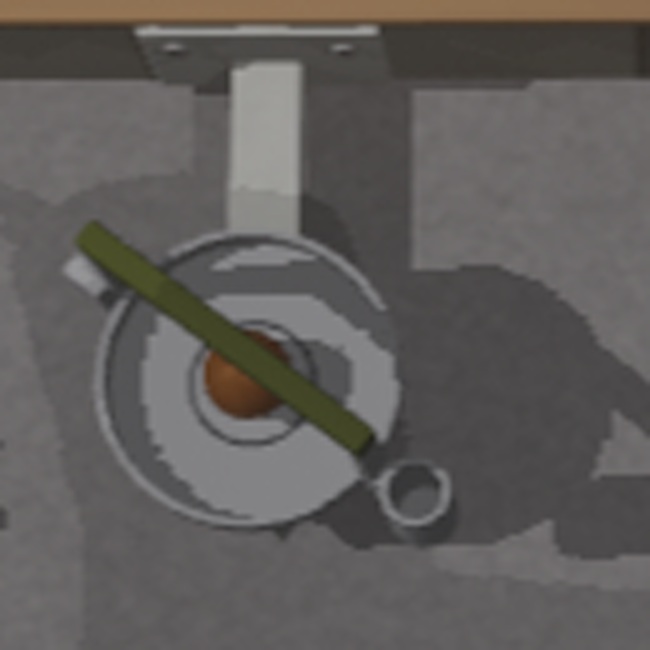

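View pics/rods.png

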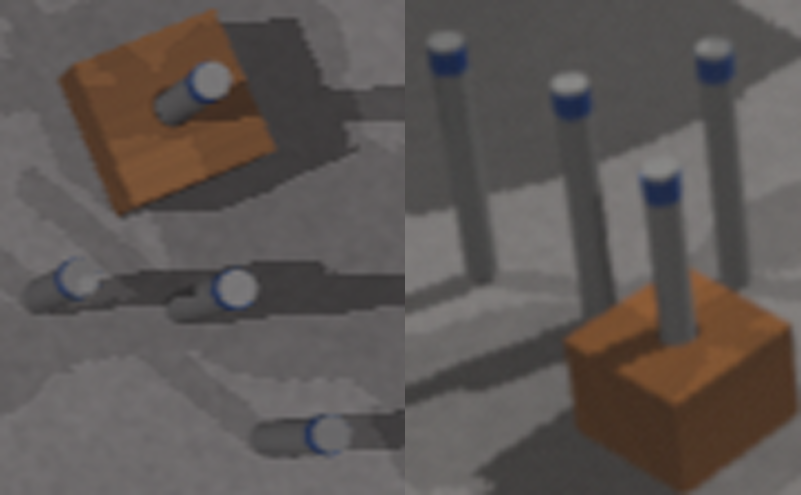

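```bash
python3 - <<'E'
from h import *
S={n:snapshot(n) for n in ['scene','top']}
def tri(p,q):
    A=[];b=[]
    for n,uv in (('scene',p),('top',q)):
        s=S[n]; e=np.array(s['eye']); r=ptz(s,*uv,0)-e; r/=np.linalg.norm(r); M=np.eye(3)-np.outer(r,r); A.append(M); b.append(M@e)
    x=np.linalg.lstsq(np.vstack(A),np.hstack(b),rcond=None)[0]; return x
print('rodtop',ptz(S['scene'],218.2,247.3,.135),ptz(S['top'],426.7,268.2,.135),tri((218.2,247.3),(426.7,268.2)))
print('rodfoot@block',ptz(S['scene'],160+(678-405)/4.4,210+335/4.5,.05),ptz(S['top'],380+168/4.5,250+112/4.5,.05))
print('tube',ptz(S['scene'],380.4,218.6,.117),ptz(S['top'],252.6,248.2,.117),tri((380.4,218.6),(252.6,248.2)))
s=S['top']; 
hsv=cv2.cvtColor(s['frame'],cv2.COLOR_RGB2HSV); 
for n,s in S.items():
    hsv=cv2.cvtColor(s['frame'],cv2.COLOR_RGB2HSV); m=(hsv[...,0]>22)&(hsv[...,0]<48)&(hsv[...,1]>100)
    k=np.zeros_like(m)
    a,b,c,d=dict(scene=(385,195,470,220),top=(180,190,250,245))[n]; k[b:d,a:c]=m[b:d,a:c]
    v,u=np.nonzero(k); r=cv2.minAreaRect(np.stack([u,v],1).astype(np.float32)); print(n,'bar px',r, len(u))
    P=np.array([ptz(s,x,y,.157) for x,y in cv2.boxPoints(r)]); print(np.round(P[:,:2],4).tolist(), P.mean(0)[:2])
    # ball
    o=(hsv[...,0]<14)&(hsv[...,1]>120); k=np.zeros_like(o); a,b,c,d=dict(scene=(405,215,440,250),top=(200,205,245,245))[n]; k[b:d,a:c]=o[b:d,a:c]; v,u=np.nonzero(k)
    (cx,cy),rr=cv2.minEnclosingCircle(np.stack([u,v],1).astype(np.float32)); print(' ball',cx,cy,rr,ptz(s,cx,cy,.086))
# dish rim top: manual pts in 5x crop
pts=np.array([[97,380],[107,440],[150,495],[215,522],[270,522],[330,495],[250,237],[330,262],[383,310],[130,300]])/5+[170,150]
P=np.array([ptz(S['top'],u,v,.084)[:2] for u,v in pts]); A=np.c_[2*P,np.ones(len(P))]; x=np.linalg.lstsq(A,(P**2).sum(1),rcond=None)[0]; print('dish',x[:2],np.sqrt(x[2]+x[:2]@x[:2]))
pts=np.array([[163,220],[172,190],[220,160],[300,148],[380,158],[440,190],[463,235]])/5+[360,190]
P=np.array([ptz(S['scene'],u,v,.084)[:2] for u,v in pts]); A=np.c_[2*P,np.ones(len(P))]; x=np.linalg.lstsq(A,(P**2).sum(1),rcond=None)[0]; print('dish scene',x[:2],np.sqrt(x[2]+x[:2]@x[:2]))
# bracket/ledge
C=cloud(S['top']); print('ledge', np.round(C[150:170:3,222],3).tolist())
print('socket edges', np.round(C[170:200:4,[212,224,232]],3).tolist())
E
```

```text
rodtop [ 0.5096181 -0.2391056  0.135    ] [ 0.50761613 -0.23798475  0.135     ] [ 0.50776387 -0.23838001  0.13364338]
rodfoot@block [ 0.51111565 -0.24057399  0.05      ] [ 0.50599389 -0.23569127  0.05      ]
tube [0.55084531 0.09428594 0.117     ] [0.55092228 0.09635718 0.117     ] [0.55052644 0.09561059 0.11655812]
scene bar px ((425.50830078125, 204.87989807128906), (67.25404357910156, 2.8552865982055664), 3.945185899734497) 157
[[0.569, 0.107], [0.5599, 0.1139], [0.6409, 0.2188], [0.6492, 0.2113]] [0.60476293 0.16273245]
 ball 422.6428527832031 233.5 7.677923202514648 [0.6014097  0.16650288 0.086     ]
top bar px ((214.26519775390625, 216.80764770507812), (69.80927276611328, 6.359610080718994), 37.34934997558594) 387
[[0.6413, 0.2238], [0.6512, 0.2167], [0.5683, 0.1098], [0.5587, 0.1169]] [0.60485972 0.16679381]
 ball 218.8488311767578 224.38372802734375 8.20291805267334 [0.60529246 0.16714132 0.086     ]
dish [0.60253538 0.16641555] 0.059498675574150096
dish scene [0.60399354 0.16524641] 0.06144589662252793
ledge [[0.76, 0.163, 0.092], [0.755, 0.164, 0.087], [0.75, 0.164, 0.083], [0.749, 0.166, 0.068], [0.748, 0.168, 0.05], [0.742, 0.169, 0.047], [0.737, 0.169, 0.043]]
socket edges [[[0.745, 0.196, 0.003], [0.731, 0.164, 0.048], [0.746, 0.153, 0.0]], [[0.736, 0.196, 0.003], [0.722, 0.164, 0.049], [0.736, 0.152, 0.001]], [[0.727, 0.196, 0.001], [0.713, 0.163, 0.05], [0.727, 0.152, 0.001]], [[0.718, 0.195, 0.003], [0.704, 0.163, 0.049], [0.719, 0.152, -0.0]], [[0.709, 0.195, 0.001], [0.695, 0.163, 0.049], [0.708, 0.152, 0.004]], [[0.699, 0.195, 0.004], [0.687, 0.163, 0.05], [0.7, 0.152, 0.002]], [[0.69, 0.194, 0.005], [0.679, 0.163, 0.046], [0.691, 0.151, 0.002]], [[0.661, 0.183, 0.083], [0.661, 0.158, 0.082], [0.66, 0.142, 0.086]]]
```

```bash
cat >> h.py <<'E'
def q(adeg):
    a=np.radians(adeg); M=np.array([[-np.sin(a),np.cos(a),0],[np.cos(a),np.sin(a),0],[0,0,-1]]).T
    x,y,z,w=R.from_matrix(M).as_quat(); return [w,x,y,z]
def st(msg=''):
    s=read_state(); print(msg,'t',round(s['time'],2),'p',np.round(s['ee_pos'],4),'q6',round(s['qpos'][5],2),'F',np.round(s['wrist_force'],2),'T',np.round(s['torque'],3),'gap',round(s['finger_gap'],4),flush=True)
    return s
AX=np.array([.6040,.1656]); BA=52.4
E
python3 - <<'E'
from h import *
for a in (-180,-157.5,-127.5,-90,-45,0,22,45,90,135):
    j=inverse_kinematics([.508,-.2385,.2],q(a)); print('pick',a,None if j is None else np.round(j,2))
for a in (-127.6,52.4,-37.6,142.4,0,90):
    for n,p in (('tube',[.5507,.0955,.25]),('bar',[.604,.1656,.2]),('barhi',[.604,.1656,.33])):
        j=inverse_kinematics(p,q(a)); print(n,a,None if j is None else np.round(j,2))
st()
E
```

```text
pick -180 [-0.55  0.44  1.54 -0.    1.16  2.6 ]
pick -157.5 [-0.55  0.44  1.54 -0.    1.16  2.2 ]
pick -127.5 [-0.55  0.44  1.54 -0.    1.16  1.68]
pick -90 [-0.55  0.44  1.54 -0.    1.16  1.03]
pick -45 [-0.55  0.44  1.54 -0.    1.16  0.24]
pick 0 [-0.55  0.44  1.54 -0.    1.16 -0.55]
pick 22 [-0.55  0.44  1.54 -0.    1.16 -0.93]
pick 45 [-0.55  0.44  1.54 -0.    1.16 -1.33]
pick 90 [-0.55  0.44  1.54 -0.    1.16 -2.12]
pick 135 [-0.55  0.44  1.54 -0.    1.16 -2.9 ]
tube -127.6 [ 0.06  0.38  1.49 -0.    1.27  2.29]
bar -127.6 [ 0.17  0.53  1.38 -0.    1.24  2.4 ]
barhi -127.6 [ 0.17  0.42  1.19 -0.    1.52  2.4 ]
tube 52.4 [ 0.06  0.38  1.49 -0.    1.27 -0.85]
bar 52.4 [ 0.17  0.53  1.38 -0.    1.24 -0.74]
barhi 52.4 [ 0.17  0.42  1.19 -0.    1.52 -0.74]
tube -37.6 [ 0.06  0.38  1.49 -0.    1.27  0.72]
bar -37.6 [ 0.17  0.53  1.38 -0.    1.24  0.83]
barhi -37.6 [ 0.17  0.42  1.19 -0.    1.52  0.83]
tube 142.4 [ 0.06  0.38  1.49 -0.    1.27 -2.42]
bar 142.4 [ 0.17  0.53  1.38 -0.    1.24 -2.31]
barhi 142.4 [ 0.17  0.42  1.19 -0.    1.52 -2.31]
tube 0 [ 0.06  0.38  1.49 -0.    1.27  0.06]
bar 0 [ 0.17  0.53  1.38 -0.    1.24  0.17]
barhi 0 [ 0.17  0.42  1.19 -0.    1.52  0.17]
tube 90 [ 0.06  0.38  1.49 -0.    1.27 -1.51]
bar 90 [ 0.17  0.53  1.38 -0.    1.24 -1.4 ]
barhi 90 [ 0.17  0.42  1.19 -0.    1.52 -1.4 ]
 t 1.35 p [ 0.2329 -0.58    0.2313] q6 -0.1 F [-0.34  0.42  0.9 ] T [ 0.02  -0.016  0.021] gap 0.0853
```

```bash
python3 - <<'E'
from h import *
x,y=.5083,-.2385
gripper_to(.05,30)
move_pose([x,y,.21],q(-37.6)); st('above')
r=move_l([x,y,.100],max_speed=.08,stop_force=8); st('down %s'%r)
gripper_to(0.0,30); st('grip')
for n in ['scene','top']: save(snapshot(n),n+'1')
E
```

```text
above t 3.41 p [ 0.5081 -0.2394  0.21  ] q6 0.11 F [-0.22  0.72 -0.07] T [ 0.038  0.003 -0.057] gap 0.0501
down False t 4.93 p [ 0.5086 -0.2386  0.1004] q6 0.11 F [ 0.73 -0.18 -0.31] T [ 0.007  0.015 -0.005] gap 0.05
grip t 5.33 p [ 0.5086 -0.2387  0.1003] q6 0.11 F [ 0.91 -0.49  3.62] T [-0.146 -0.19  -0.032] gap 0.0151
```

View pics/scene1.png

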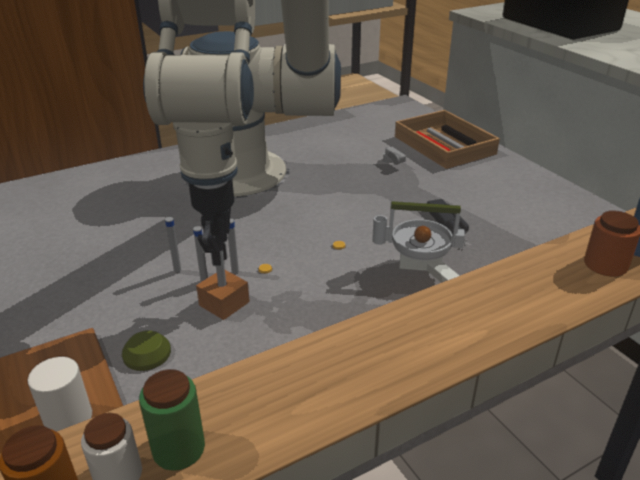

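```bash
python3 - <<'E'
from h import *
move_l([.5086,-.2386,.165],max_speed=.08); st('half')
move_l([.5086,-.2386,.250],max_speed=.15); st('up')
move_l([.5507,.0955,.250],max_speed=.15); wait(.3); st('over tube')
S={n:snapshot(n) for n in ['scene','top']}
for n in S: save(S[n],n+'2')
for n,(a,b,c,d) in {'scene':(330,130,460,260),'top':(200,180,330,310)}.items():
    cv2.imwrite(f'pics/{n}2c.png',cv2.resize(cv2.cvtColor(S[n]['frame'][b:d,a:c],cv2.COLOR_RGB2BGR),None,fx=4.6,fy=4.6,interpolation=cv2.INTER_CUBIC))
for p in ([.5507,.0955,.155],[.5507,.0955,.2],[.5507,.0955,.117]):
    print([np.round(proj(S[n],p),1) for n in S])
E
```

```text
half t 6.4 p [ 0.5083 -0.2384  0.1646] q6 0.11 F [-0.61  0.3  -1.1 ] T [-0.035 -0.002  0.01 ] gap 0.0152
up t 7.12 p [ 0.5082 -0.2383  0.2491] q6 0.11 F [-0.08 -0.35 -1.36] T [-0.008 -0.008  0.074] gap 0.0152
over tube t 9.81 p [0.5507 0.0954 0.25  ] q6 0.72 F [ 0.9   0.29 -0.24] T [-0.045 -0.002 -0.01 ] gap 0.0153
[array([381.8, 202.3]), array([251.5, 244.8])]
[array([383. , 182.4]), array([249.5, 240.4])]
[array([380.9, 218.4]), array([253. , 248.3])]
```

View pics/scene2c.png

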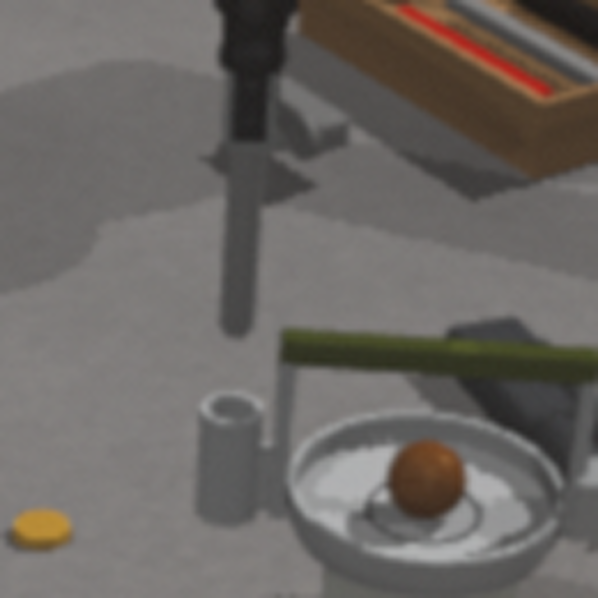

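View pics/top2c.png

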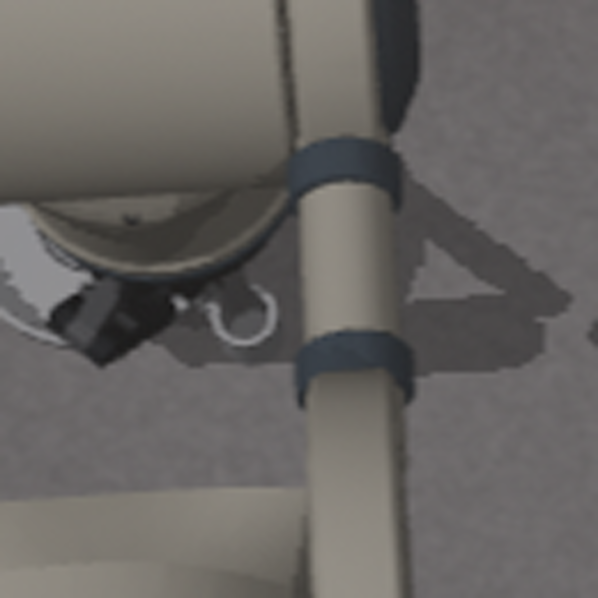

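```bash
python3 - <<'E'
from h import *
x,y=.5506,.0955
r=move_l([x,y,.215],max_speed=.08); st('mouth')
r=move_l([x,y,.185],max_speed=.03,stop_force=4); st('in %s'%r)
if not r:
    r=move_l([x,y,.166],max_speed=.03,stop_force=4); st('in2 %s'%r)
s=snapshot('scene'); a,b,c,d=330,130,460,260
cv2.imwrite('pics/scene3c.png',cv2.resize(cv2.cvtColor(s['frame'][b:d,a:c],cv2.COLOR_RGB2BGR),None,fx=4.6,fy=4.6,interpolation=cv2.INTER_CUBIC))
E
```

```text
mouth t 10.5 p [0.5507 0.0955 0.2151] q6 0.72 F [ 1.07  0.42 -0.18] T [-0.007 -0.026 -0.04 ] gap 0.0151
in False t 11.65 p [0.5507 0.0955 0.1852] q6 0.72 F [-0.25 -1.21 -0.37] T [0.003 0.026 0.003] gap 0.0151
in2 False t 12.43 p [0.5507 0.0955 0.1661] q6 0.72 F [ 0.37 -0.37 -0.83] T [ 0.015 -0.016 -0.029] gap 0.0152
```

View pics/scene3c.png

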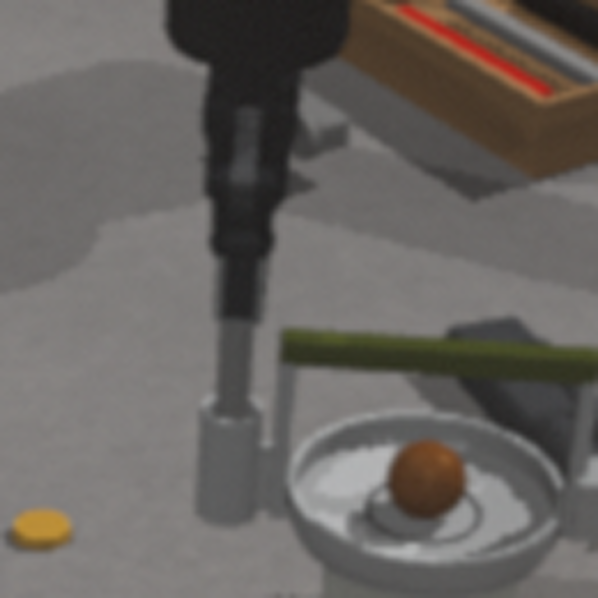

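```bash
python3 - <<'E'
from h import *
x,y=.5507,.0955
r=move_l([x,y,.1622],max_speed=.02,stop_force=3); st('floor %s'%r)
gripper_to(.022); st('rel')
gripper_to(.04); wait(.3); st('rel2')
s=snapshot('scene'); a,b,c,d=330,130,460,260
move_l([x,y,.235],max_speed=.1); st('up')
gripper_to(.045)
move_l([*AX,.235],q(-37.6),max_speed=.12); st('over bar')
s=snapshot('scene')
cv2.imwrite('pics/scene4c.png',cv2.resize(cv2.cvtColor(s['frame'][b:d,a:c+20],cv2.COLOR_RGB2BGR),None,fx=4.6,fy=4.6,interpolation=cv2.INTER_CUBIC))
t=snapshot('top'); save(t,'top4')
# rod top pos in scene
hsv=cv2.cvtColor(s['frame'],cv2.COLOR_RGB2HSV); C=cloud(s)
bl=(hsv[...,0]>105)&(hsv[...,0]<130)&(hsv[...,1]>90)&(C[...,2]>.1)&(C[...,1]>0)&(C[...,1]<.14)
v,u=np.nonzero(bl); print(len(u),u.mean(),v.mean(),np.median(C[bl],axis=0))
print('exp top',proj(s,[.5507,.0955,.197]),'band~',proj(s,[.5507,.0955,.190]))
E
```

```text
floor False t 12.82 p [0.5509 0.0955 0.1623] q6 0.72 F [0.76 1.04 0.76] T [-0.039 -0.045 -0.063] gap 0.0151
rel t 13.07 p [0.5506 0.0955 0.1622] q6 0.72 F [ 0.21 -0.21  0.59] T [-0.048 -0.035  0.012] gap 0.0218
rel2 t 13.68 p [0.5507 0.0955 0.1622] q6 0.72 F [-0.19  0.63  0.05] T [-0.     0.028  0.029] gap 0.0399
up t 14.61 p [0.5504 0.0955 0.2344] q6 0.72 F [-0.15 -0.82  0.37] T [-0.019  0.002  0.012] gap 0.0402
over bar t 15.72 p [0.6036 0.1653 0.2349] q6 0.83 F [-0.12 -0.37 -0.4 ] T [-0.037  0.042  0.032] gap 0.0448
31 381.96774193548384 188.7741935483871 [0.55663659 0.08962696 0.18984247]
exp top [382.90736937 183.79160705] band~ [382.72175083 186.9221567 ]
```

View pics/scene4c.png

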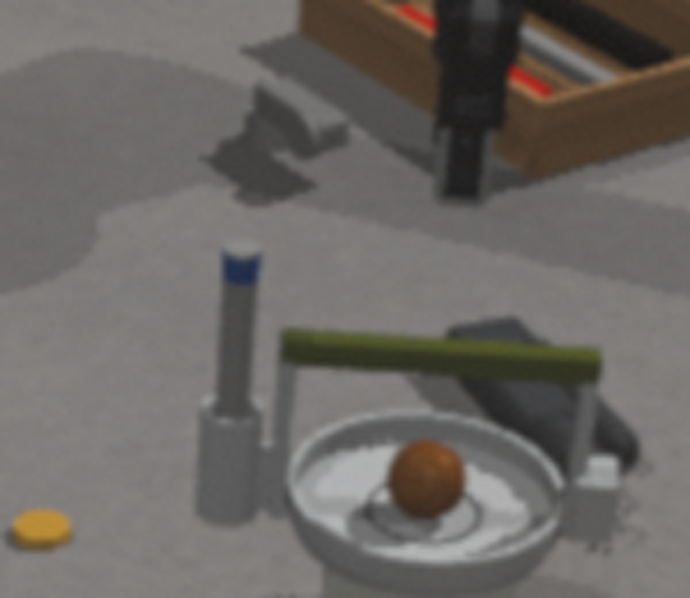

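View pics/top4.png

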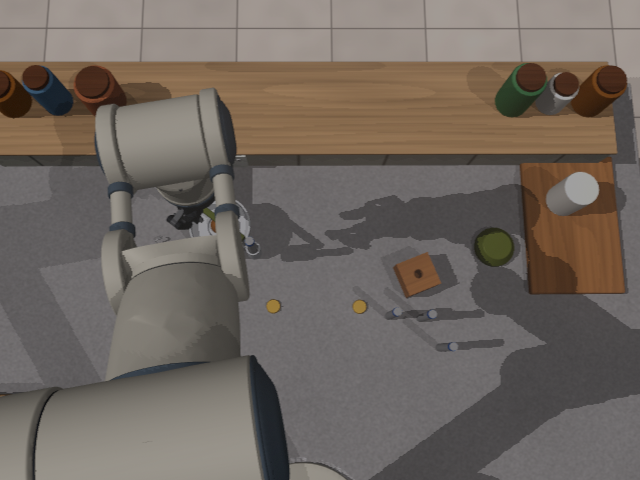

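```bash
python3 - <<'E'
from h import *
r=move_l([*AX,.17],max_speed=.1,stop_force=6); st('a %s'%r)
r=move_l([*AX,.131],max_speed=.05,stop_force=5); st('b %s'%r)
gripper_to(.018,20); wait(.2); st('18')
gripper_to(.0145,20); wait(.2); st('14.5')
a,b,c,d=330,130,480,260
s=snapshot('scene')
cv2.imwrite('pics/scene5c.png',cv2.resize(cv2.cvtColor(s['frame'][b:d,a:c],cv2.COLOR_RGB2BGR),None,fx=4.6,fy=4.6,interpolation=cv2.INTER_CUBIC))
s=snapshot('top'); a,b,c,d=150,150,280,280
cv2.imwrite('pics/top5c.png',cv2.resize(cv2.cvtColor(s['frame'][b:d,a:c],cv2.COLOR_RGB2BGR),None,fx=4.6,fy=4.6,interpolation=cv2.INTER_CUBIC))
E
```

```text
a False t 16.62 p [0.6043 0.1656 0.1706] q6 0.83 F [ 0.86 -0.16  0.83] T [ 0.042 -0.012  0.025] gap 0.0448
b False t 17.55 p [0.6042 0.1657 0.1312] q6 0.83 F [ 0.28 -0.37  0.67] T [-0.003  0.006  0.047] gap 0.0451
18 t 18.12 p [0.604  0.1656 0.131 ] q6 0.83 F [0.15 0.47 0.73] T [ 0.04  -0.044  0.008] gap 0.0177
14.5 t 18.54 p [0.6042 0.1655 0.1311] q6 0.83 F [ 2.25 -2.25  0.58] T [-0.341 -0.294  0.001] gap 0.0145
```

View pics/scene5c.png

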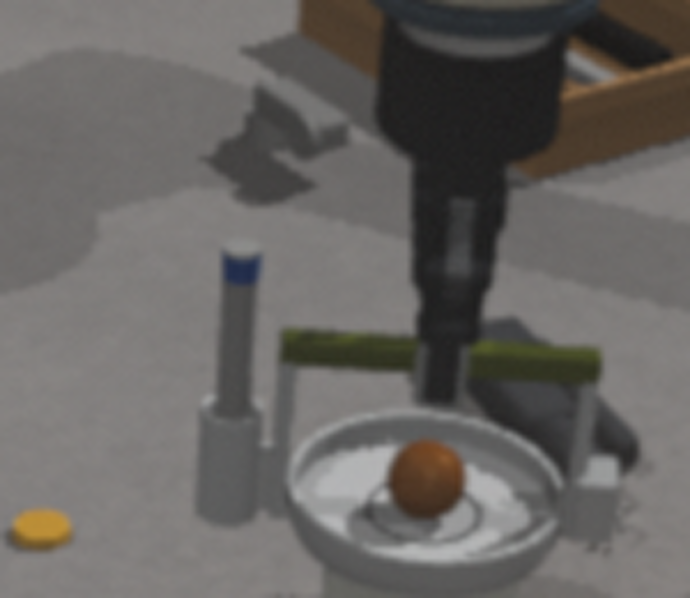

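View pics/top5c.png

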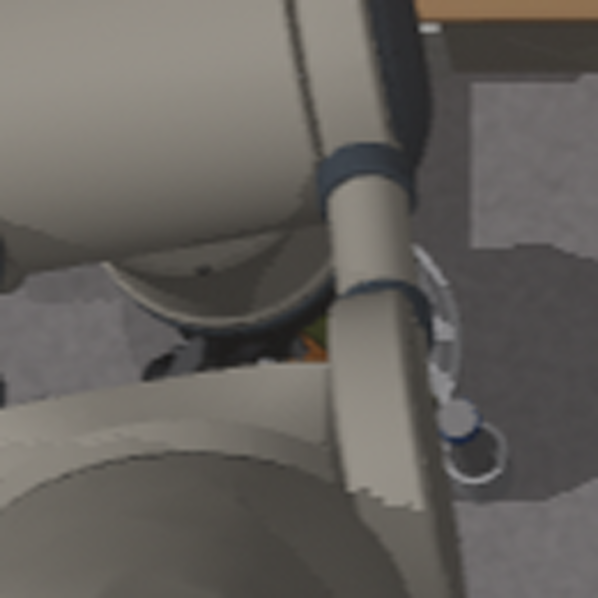

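```bash
python3 - <<'E'
from h import *
d=np.array([np.cos(np.radians(-37.6)),np.sin(np.radians(-37.6))])
c=AX+.0012*d
gripper_to(.018); 
move_l([*c,.131],max_speed=.02); wait(.2); st('shift')
gripper_to(.0145,20); wait(.2); st('14.5')
gripper_to(.013,20); wait(.2); st('13')
gripper_to(0,20); wait(.2); st('20N')
gripper_to(0,60); wait(.2); st('60N')
E
```

```text
shift t 19.31 p [0.6049 0.1649 0.131 ] q6 0.83 F [-0.73 -0.01 -0.91] T [ 0.038 -0.064  0.015] gap 0.0182
14.5 t 19.73 p [0.6049 0.1649 0.131 ] q6 0.83 F [-0.17  0.21 -0.93] T [-0.006 -0.002  0.014] gap 0.0148
13 t 20.14 p [0.6049 0.1649 0.131 ] q6 0.83 F [ 0.06  1.36 -0.09] T [-0.025 -0.004 -0.015] gap 0.0133
20N t 20.56 p [0.605  0.1649 0.131 ] q6 0.83 F [1.09 0.95 0.22] T [ 0.056 -0.183 -0.057] gap 0.0118
60N t 20.98 p [0.6051 0.1649 0.1311] q6 0.83 F [ 1.36 -1.27  2.6 ] T [-0.07  -0.154 -0.024] gap 0.0109
```

```bash
python3 - <<'E'
from h import *
j=np.array(read_state()['qpos'])
for k in range(3):
    j[5]-=.1; goto_joints(j); s=st(k)
    if np.linalg.norm(s['wrist_force'])>20: print('stop'); break
s=snapshot('scene'); a,b,c,d=330,130,480,260
cv2.imwrite('pics/scene6c.png',cv2.resize(cv2.cvtColor(s['frame'][b:d,a:c],cv2.COLOR_RGB2BGR),None,fx=4.6,fy=4.6,interpolation=cv2.INTER_CUBIC))
E
```

```text
0 t 21.23 p [0.6049 0.1649 0.1311] q6 0.73 F [ 0.01 -0.36  2.89] T [0.071 0.045 0.2  ] gap 0.0105
1 t 21.48 p [0.605  0.1649 0.1311] q6 0.63 F [-0.34  0.17  3.31] T [-0.026  0.069  0.176] gap 0.011
2 t 21.73 p [0.605  0.1649 0.1311] q6 0.53 F [-0.25 -0.43  1.91] T [0.06  0.081 0.183] gap 0.011
```

View pics/scene6c.png

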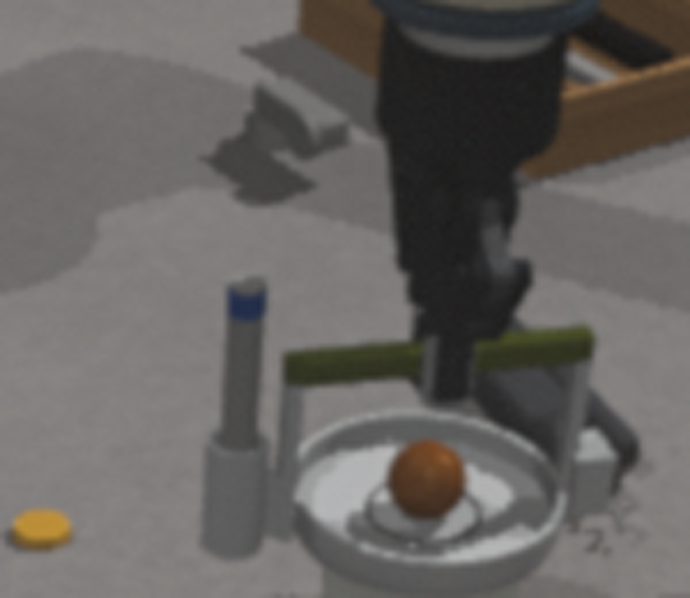

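```bash
python3 - <<'E'
from h import *
j=np.array(read_state()['qpos'])
print(j[5])
for k in range(13):
    j[5]=max(j[5]-.1,.8285-1.571); goto_joints(j)
    s=read_state()
    if k%3==2 or k==12: st(k)
    if np.linalg.norm(s['wrist_force'])>20 or abs(s['torque'][2])>.8: st('stop'); break
wait(.3); st('end')
s=snapshot('scene'); a,b,c,d=330,130,480,260
cv2.imwrite('pics/scene7c.png',cv2.resize(cv2.cvtColor(s['frame'][b:d,a:c],cv2.COLOR_RGB2BGR),None,fx=4.6,fy=4.6,interpolation=cv2.INTER_CUBIC))
hsv=cv2.cvtColor(s['frame'],cv2.COLOR_RGB2HSV); C=cloud(s)
m=(hsv[...,0]>22)&(hsv[...,0]<48)&(hsv[...,1]>100)&(C[...,2]>.14)&(C[...,1]>0.05)&(C[...,0]<.72)
v,u=np.nonzero(m); top=[]
for col in range(u.min()+1,u.max()):
    vv=v[u==col]
    if len(vv)>2: top.append(ptz(s,col,vv.min(),.157)[:2])
top=np.array(top); w=np.polyfit(top[:,0],top[:,1],1) if np.ptp(top[:,0])>np.ptp(top[:,1]) else None
print('bar angle deg',np.degrees(np.arctan(w[0])) if w is not None else top[[0,-1]], len(top))
E
```

```text
0.5324695464970239
2 t 22.52 p [0.605  0.1649 0.1311] q6 0.24 F [ 0.08 -0.43  2.7 ] T [0.048 0.071 0.141] gap 0.011
5 t 23.27 p [0.605  0.1649 0.1311] q6 -0.06 F [ 0.17 -0.26  2.27] T [-0.004  0.039  0.168] gap 0.0108
8 t 24.02 p [0.605  0.1649 0.1311] q6 -0.36 F [-0.05  0.02  2.06] T [0.002 0.047 0.16 ] gap 0.0111
11 t 24.77 p [0.605  0.1649 0.1311] q6 -0.66 F [-0.29 -0.82  1.91] T [-0.028  0.05   0.208] gap 0.0108
12 t 25.02 p [0.605  0.1649 0.1311] q6 -0.74 F [ 1.17 -0.04  1.46] T [0.028 0.    0.12 ] gap 0.0111
end t 25.32 p [0.605  0.1649 0.1311] q6 -0.74 F [-0.28  0.21  2.19] T [-0.024  0.018  0.029] gap 0.0108
bar angle deg [[0.5526308  0.20193563]
 [0.55468738 0.20553656]] 3
```

View pics/scene7c.png

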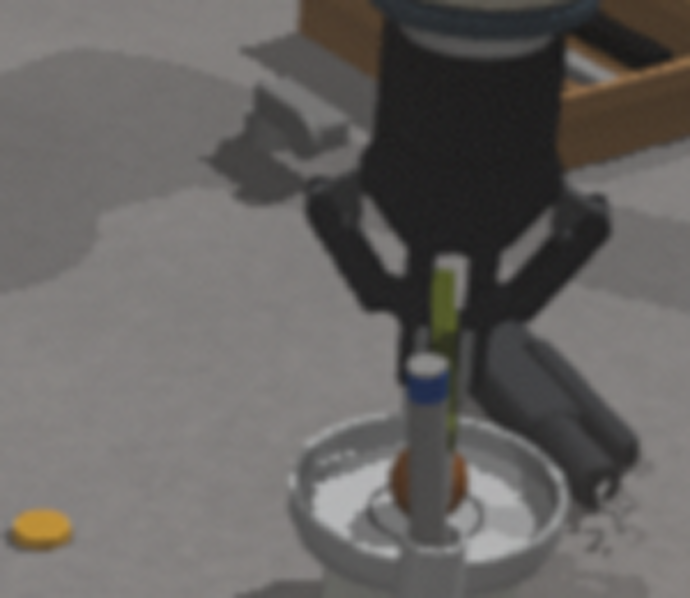

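```bash
python3 - <<'E'
from h import *
s=snapshot('scene'); p=ptz(s,423.0,208.9,.197)[:2]; d=p-np.array([.605,.1649]); print('rod top',p,np.linalg.norm(d),np.degrees(np.arctan2(d[1],d[0])),'want -37.6')
gripper_to(0,80); st('80')
P=read_state()['ee_pos']; c=[.605,.1649]
r=move_l([*c,.136],max_speed=.02,stop_force=14); st('5mm %s'%r)
if not r:
    r=move_l([*c,.166],max_speed=.03,stop_force=12); st('35mm %s'%r)
s=snapshot('scene'); a,b,c,d=330,110,480,240
cv2.imwrite('pics/scene8c.png',cv2.resize(cv2.cvtColor(s['frame'][b:d,a:c],cv2.COLOR_RGB2BGR),None,fx=4.6,fy=4.6,interpolation=cv2.INTER_CUBIC))
E
```

```text
rod top [0.66699218 0.10516358] 0.0860898950342969 -43.93837053966519 want -37.6
80 t 25.64 p [0.605  0.1649 0.1312] q6 -0.74 F [-0.45 -0.35  4.71] T [ 0.016  0.11  -0.064] gap 0.0106
5mm False t 26.03 p [0.6048 0.1648 0.1358] q6 -0.74 F [-0.95 -0.16 -7.08] T [-0.008  0.096 -0.023] gap 0.0108
35mm False t 27.18 p [0.6049 0.1649 0.1658] q6 -0.74 F [ 0.06  0.09 -7.15] T [ 0.044  0.05  -0.056] gap 0.0101
```

View pics/scene8c.png

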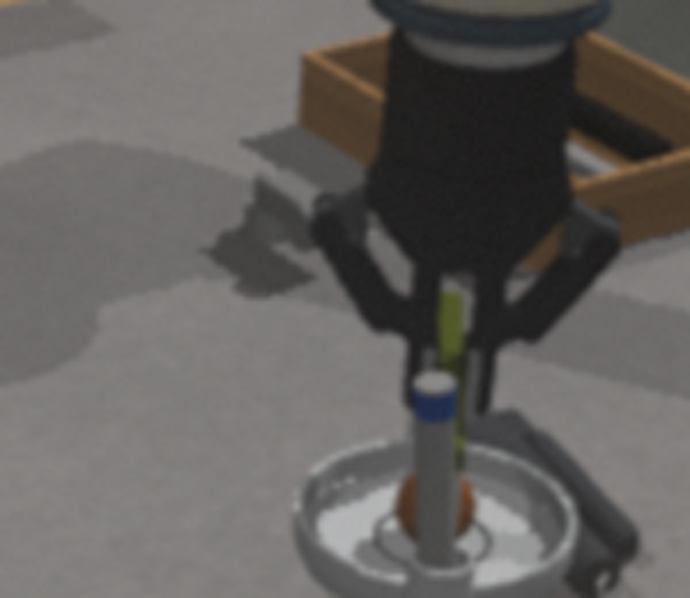

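```bash
python3 - <<'E'
from h import *
r=move_l([.605,.1649,.231],max_speed=.04,stop_force=12); wait(.5); st('top %s'%r)
s=snapshot('scene'); a,b,c,d=330,80,480,210
cv2.imwrite('pics/scene9c.png',cv2.resize(cv2.cvtColor(s['frame'][b:d,a:c],cv2.COLOR_RGB2BGR),None,fx=4.6,fy=4.6,interpolation=cv2.INTER_CUBIC)); save(s,'scene9')
s=snapshot('top'); save(s,'top9')
E
```

```text
top False t 29.51 p [0.605  0.1649 0.231 ] q6 -0.74 F [ 0.29 -1.05 -5.81] T [0.011 0.104 0.037] gap 0.0105
```

View pics/scene9c.png

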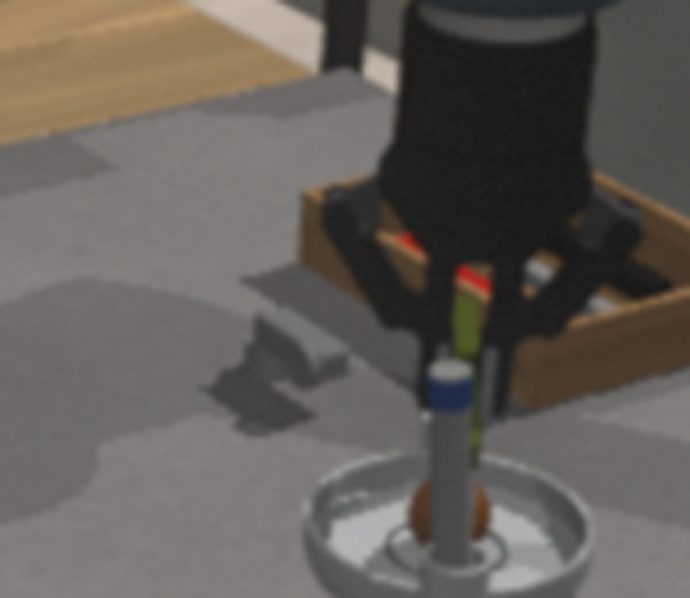

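View pics/scene9.png

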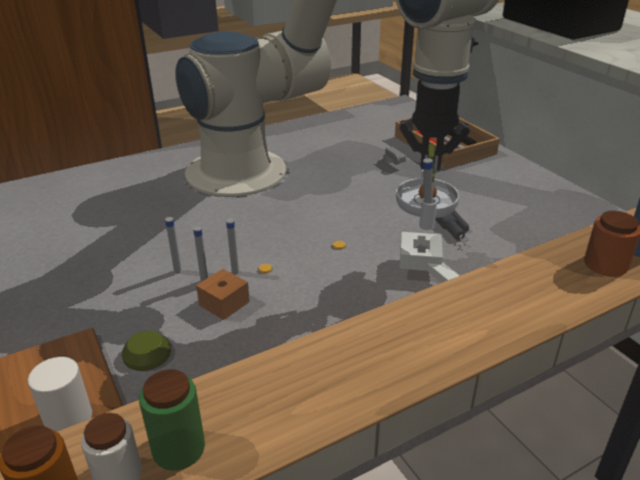

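View pics/top9.png

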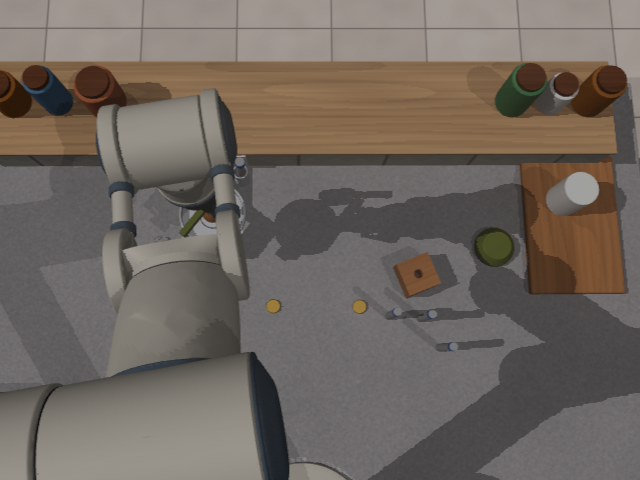

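```bash
python3 - <<'E'
from h import *
s=snapshot('scene')
print(proj(s,[.605+.088*np.cos(np.radians(-37.6)),.1649+.088*np.sin(np.radians(-37.6)),.297]),'seen 427.8,160')
st(); print(hand_in())
E
```

```text
[433.58178766 160.62687938] seen 427.8,160
 t 29.66 p [0.605  0.1649 0.231 ] q6 -0.74 F [-0.2   0.14 -5.76] T [-0.007  0.045 -0.038] gap 0.0106
the job is handed in; nothing more can be done
None
```

I picked up the farthest rod, stood it in the caddy tube and let go. Then I gripped the caddy by its bar (80 N), turned it a quarter turn counter-clockwise and lifted it 100 mm. I handed it in at about 29.7 s, still holding it; no verdict is reported.

**What the last checks showed:**
- **Rod:** after release, its top was within 1 pixel of where a fully home rod should be. In the last pictures it is still in the tube.
- **Turn:** sideways forces stayed near 1 N while turning, and the caddy lifted out of the socket without catching.
- **Lift:** the wrist carries about 5.8 N, close to the caddy, rod and ball together. The caddy looks clear of the socket.
- **Ball and level:** in the pictures the ball is inside the dark ring and the dish looks level. I judged both by eye and did not measure them.
- **Bystanders:** the corkscrew, caps and jar grip look unmoved.

**What disagreed:**
- **Turn angle:** at the end the rod's top appeared about 6 pixels to the left of where an exact quarter turn would put it. Measured from the rod's top before lifting, the turn came out about 6° short of 90°, or roughly 84°. The joint itself turned 90°. The rod leaning in its loose tube or a small slip in the grip would explain it. 84° is still well past the 74.5° required at the end.
- **Bar position:** my first position for the bar was about 1.2 mm off sideways. One finger touched it with about 3 N, so I opened, recentred and regripped.

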